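# Free the optical shutter flap and hold it at its balance point

### The job

Lift the wound copper coil straight up off the shutter's steel post and set it down, not dropped, flat on the blue mat, so that the flap is free. Then take the flap by its red bar, swing it up to its over-centre balance point, where it stands straight up over its hinge, and finish while still holding it there, at rest: do not let go, and do not let it fall back or go over the far side. Leave the heat sink and the other things on the bench where they are.

Things in the scene. Friction and masses are not known exactly. Their poses are not given: they have to be found in the camera images.
- coil_center (a point): Loose wound coil (copper winding between two black flanges), 56 mm across, 40 mm tall, hole 21 mm, 0.08 to 0.17 kg, upright on the shutter's post; this point is its centre, half-way up, z along the hole. On the post it lies 2 mm above a steel side tab of the flap and keeps the flap down. Grip it across its outside from above; closing along the shutter's x axis keeps the fingers clear of the flap.
- coil: The same coil; origin at the centre of its underside.
- post_tip (a point): Top of the fixed upright steel post (16 mm thick) that carries the coil. The coil's underside rests on a collar 52 mm below this point; the post stands 12 mm out of the coil's top. Axes as hinge.
- hinge (a point): Middle of the flap's hinge line, 55 mm above the bench, on the shutter (aluminium base plate 165x185x10 mm, fixed to the bench). z is up, y runs along the hinge line, x is level and points from the flap's lying side to its far side. The post's axis stands at x = -70 mm, y = +75 mm from here. Two grey hinge pillars at y = +-56 mm reach 11 mm above the hinge line.
- flap_bar (a point): Middle of the flap's red round grip bar, 12 mm thick, 135 mm from the hinge line and parallel to it, free over 70 mm of its length between two steel arms; it can turn in the fingers as the flap swings. The flap is a black frame with amber window, 90 mm wide, 8 mm thick, reaching 85 mm from the hinge line: a 44 mm gap is open between frame and bar. At the start bar and flap lie level, 55 mm above the bench.
- flap (a joint): Flap angle in rad: 0 = lying level on its stops, bar on the robot's side (the start), growing as it swings up; pi/2 (1.571) = straight up, its balance point, since all its parts lie in one plane with the hinge line; 2.4 = fallen over on the far side. The hinge has almost no friction: the flap (0.25 kg) falls one way or the other when let go.
- mat_center (a point): Centre of the top face of a blue cloth mat, 130x130 mm, 3 mm thick, fixed flat to the bench; it lies to the left or right of the shutter.
- heat_sink: Silver finned heat sink, 195x122x28 mm, lying loose on the other side of the shutter from the mat (bystander); origin at the centre of its underside.
There are look-alikes about, which are no part of the job. Leave any turquoise look-alike of the coil alone.

How it is judged (in metres and radians):
On the way, in this order (a step that is already met when the one before it is completed fails the run):
1. the coil has been lifted up clear of the post (z of coil_center in the frame of post_tip above 0.02 m), for 0.05 s.
2. the coil lies flat on the mat, let go and at rest (horizontal distance between coil_center and mat_center below 0.045 m and z of coil_center in the frame of mat_center below 0.024 m and angle between coil_center's own z axis and vertical below 0.1 rad and linear speed of coil below 0.02 m/s and contact force between the fingers and coil below 0.05 N), for 0.2 s.
3. the flap has been raised half-way up by the fingers (value of joint flap above 0.8 rad and contact force between the fingers and flap above 0.3 N), for 0.05 s.
At the end, for the whole second after the job is handed in: The flap stands within 0.08 rad (4.6 degrees) of straight up, still (under 0.05 rad/s), held by the fingers (contact over 0.3 N); the coil lies flat on the mat, released and at rest, its centre within 45 mm of the mat's centre (all of step 2 and value of joint flap between 1.491 and 1.651 rad and velocity of joint flap between -0.05 and 0.05 rad/s and contact force between the fingers and flap above 0.3 N); the arm keeps its last pose, push and grip.
It fails at once if the coil is dropped (falls freely at over 0.6 m/s) (linear speed of coil above 0.6 m/s and contact force between the fingers and coil below 0.05 N).
It fails at once if the flap goes over to the far side (more than 0.4 rad past straight up) (value of joint flap above 1.971 rad).
It fails at once if the flap is let fall back (faster than 5 rad/s) (velocity of joint flap below -5 rad/s).
It fails at once if the heat sink is pushed aside by more than 20 mm (distance of heat_sink from where it was at the start of the episode above 0.02 m).
It also fails if it takes over 51 s, if anything falls off the work surface, if the arm or the gripper's body presses on something with over 40 N, if the wrist force passes 120 N, or if a joint passes its speed limit or range.

### The arm

A 6-joint arm with a two-finger parallel gripper is mounted at the origin on a cart in front of the work surface, level with it; the furniture and walls round the work are solid. World frame = base frame: x ahead of the robot, y to its left, z up, the work surface at z = 0. Lengths are in m, angles in degrees, forces in N, time in s.
With the tool pointing down it reaches from about 0.325 to 0.775 m from the base axis. Payload 5.5 kg.
Tool frame: the origin (TCP) lies between the finger pads; the fingertips stand 8 mm ahead of it and the grasp point (between the pads) lies 11 mm behind it; z points along the fingers, y is the line along which they close (so a half turn about z gives the same grasp; the last joint's range is limited). The gripper opens to 85 mm and grips with 20 to 120 N. Pads are 22 mm wide; open, the fingers measure 114 mm over their backs; the gripper's body (76 mm by 85 mm) begins 54 mm behind the grasp point. The pads swing forward as they close: fully open they stand 13 mm farther back than shut.
Start: joints at [70.033, 5.22, 70.514, -0, 104.267, -3.249], TCP at [0.173, 0.575, 0.239] pointing down, gripper open.
Joint ranges: [-164.24, 164.24], [-49.07, 125.15], [9.68, 141.18], [-86.29, 266.29], [3.28, 154.24], [-151.56, 151.56]. Speed limits (degrees/s): [147.25, 147.25, 172.46, 180, 180, 180].

### API

Orientations are given as [roll, pitch, yaw] about the fixed x, y, z axes, in that order (R = Rz(yaw) Ry(pitch) Rx(roll)).
In Python, from workcell import manip, snapshot gives the robot as it stands.
- The arm moves only by the tool play_rows, never from a script. Its argument "increments" is a list of rows, each an object of numbers: "tx", "ty", "tz": the shift along the tool's x, y, z normalised to -1 to 1, where 1 is 25 mm; "ax", "ay", "az": the turn, a rotation vector about the tool's x, y, z normalised to -1 to 1, where 1 is 0.12 rad. In form: [{"tx": .., "ty": .., "tz": .., "ax": .., "ay": .., "az": ..}, ...]. A call has 1 to 20 rows; each row shifts and turns the commanded pose from where the row before left it, along the tool's axes as they then stand; what a row does not reach is not made up. A row lasts 1/8 s, in which the tool goes at most 62.5 mm and 10.7 degrees, less where a joint would pass 70% of its speed; a pose out of reach is approached as far as the arm can. A call with a number of a shift or a turn outside -1 to 1 is refused whole. A call with a gripper value outside its range is refused whole. "hand" is the closure in counts, from 0 (fully open) to 255 (shut), set as the call begins (left out, the last holds). The fingers move at their own pace and stop on an object; the grip force is fixed at half the most. Time passes only in rows, so rows that do not move let the fingers close. It gives the time, the measured TCP pose, the force, the opening and the grip force at its end, in the units of the state.
- manip.get_state(): the state, without advancing time (a new reading comes with each control period).
- snapshot(name): name is "scene" or "top" or "wrist"; returns a dict with "color" (400x640x3 uint8, red, green, blue), "fx", "fy", "cx", "cy" (pixels), "k1" (the pictures are not rectified: a ray, as slopes to the right and down, at radius r is drawn at 1 + k1 r^2 times it, then the intrinsics apply), "pose" (4x4, takes a point from camera to world coordinates). Camera axes: x right, y down, z forward; pixel columns grow to the right and rows downward; lengths in m; the calibration is good to about 2 mm. A picture is of the moment at which its call begins. There is no depth.
- manip.finish_job(): hands the job in; it is judged then, once.
The state is a dict: "t": time; "joint_pos": joint angles; "joint_vel": joint speeds; "tau": joint torques, N m; "tcp_pos": TCP position; "eef_rot": TCP orientation; "wrist_force": force on the tool from outside, world axes, zero at the start; "torque": the same for the moment, N m; "opening": opening from 0.0 (shut) to 1.0 (fully open); "grasp_force": force on a finger pad.
Only numpy, scipy, OpenCV 4.12 (cv2) and the standard library are available. Lean on these libraries where they do the work, as an engineer would, in place of code of your own. Each camera call takes 0.05 s, during which the arm holds its last target. There are 200 camera calls.

## Working session

There is one attempt and no reset: what is moved stays moved. The work goes in short steps, Python scripts to look and compute and a tool call to move; the robot and the scene stay as the last step left them, time stands still between calls to the robot, and variables do not carry over. Pictures are saved under pics/ and viewed, at most 10 in all, crops included, and the job is handed in when it is done.

Besides the shell and the picture viewer there is one more tool, called after "Emit:" as a command line: name --argument value ..., lists and objects as JSON in quotes. play_rows: Moves the arm, as the interface text tells. Scaled input: -1 to 1 covers 25 mm each way for a shift and 0.12 rad each way for a turn. Its arguments: {"type":"object","properties":{"increments":{"type":"array"},"hand":{"type":"number"}},"required":["increments"]}

```bash
mkdir -p pics; ls; python3 - <<'E'
from workcell import manip, snapshot
import cv2,pickle
for n in ("scene","top"):
    s=snapshot(n); cv2.imwrite(f"pics/{n}0.png",s["color"][:,:,::-1]); pickle.dump(s,open(f"{n}0.pkl","wb"))
    print(n,s["fx"],s["fy"],s["cx"],s["cy"],s["k1"],s["pose"].round(3) if hasattr(s["pose"],"round") else s["pose"])
print(manip.get_state())
E
```

```text
pics
scene 384.12619541949186 384.12619541949186 322.2451332040993 207.04664081236947 -0.050222424547957674 [[ 0.609 -0.547  0.574 -0.1  ]
 [-0.793 -0.42   0.441 -0.485]
 [ 0.    -0.724 -0.69   0.848]
 [ 0.     0.     0.     1.   ]]
top 436.18749665105986 436.18749665105986 311.79702424416456 200.23254791698713 0.02978120406156229 [[ 0.042 -0.977  0.209  0.255]
 [-0.999 -0.042  0.006  0.009]
 [ 0.003 -0.209 -0.978  1.368]
 [ 0.     0.     0.     1.   ]]
{'t': 0.1, 'joint_pos': array([ 7.00339422e+01,  5.26308727e+00,  7.05775689e+01,  9.39927022e-04,
        1.04266940e+02, -3.24847249e+00]), 'joint_vel': array([ 0.11583426, -0.19881504, -0.05372016, -0.02039362, -0.00128058,
       -0.12278965]), 'tau': array([ 1.63263736e-03, -4.60212600e+01, -4.19219792e+01, -1.42368890e-04,
        1.06441788e-02, -2.09474609e-05]), 'tcp_pos': array([0.17250327, 0.57441077, 0.23819355]), 'eef_rot': array([-1.79892628e+02, -7.00697553e-03,  1.63282639e+02]), 'wrist_force': array([ 0.31813999,  0.47241338, -0.06779766]), 'torque': array([-0.03595503, -0.02444676,  0.0040627 ]), 'grasp_force': 0.0, 'opening': 0.9966712796198948}
```

View pics/scene0.png

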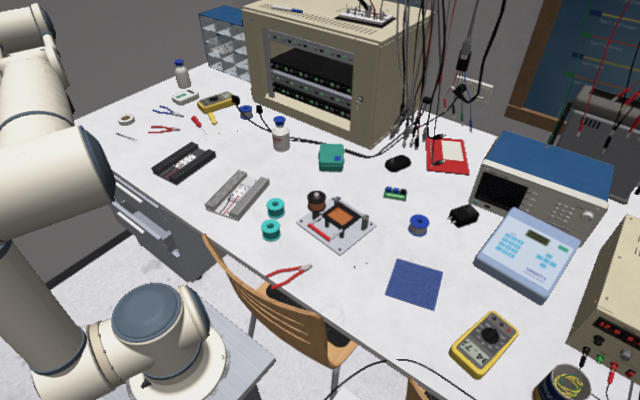

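View pics/top0.png

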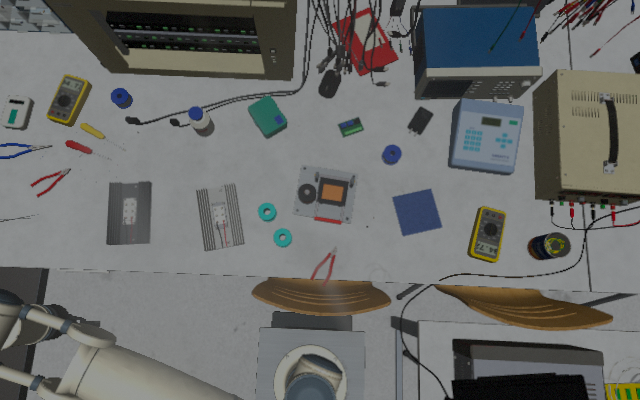

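The scene image shows the shutter at about (338,222), with the copper/black coil on its post at (317,200) and the red bar at (318,232). The blue mat is at (415,283) and the silver heat sink at (238,194). In the top image they are: coil (308,193), bar (328,220), mat (416,212).

Coil candidates in the scene image: the copper one at (317,200), turquoise ones at (276,207) and (270,230), and a blue spool at (419,224). Only the copper one sits on the post and fits the description. I'll confirm that in an enlarged crop.

```bash
python3 - <<'E'
import cv2,numpy as np
a=cv2.imread("pics/scene0.png")[180:260,290:390]; b=cv2.imread("pics/top0.png")[155:235,285:365]
f=lambda i,k:cv2.resize(i,None,fx=k,fy=k,interpolation=cv2.INTER_CUBIC)
A=f(a,4);B=f(b,4)   # 400x320, 320x320
cv2.imwrite("pics/crop1.png",np.hstack([A,B]))
E
```

```text
(no output)
```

View pics/crop1.png

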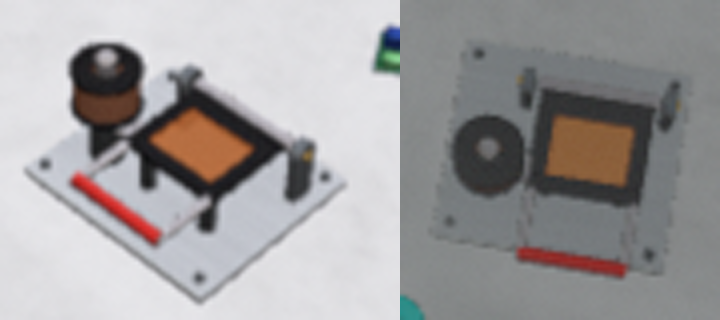

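The crop confirms it: the copper coil with black flanges sits on the post (tip at top-image pixel (306.5,192)), next to the flap with the red bar. Next I'll triangulate.

```bash
cat > h.py <<'E'
import numpy as np,cv2,pickle
def ray(s,u,v):
    K=np.array([[s["fx"],0,s["cx"]],[0,s["fy"],s["cy"]],[0,0,1]])
    p=cv2.undistortPoints(np.array([[[u,v]]],float),K,np.array([s["k1"],0,0,0.]))[0,0]
    T=np.array(s["pose"]); return T[:3,3],T[:3,:3]@np.array([p[0],p[1],1])
def atz(s,u,v,z):
    o,d=ray(s,u,v); return o+d*(z-o[2])/d[2]
def tri(s1,p1,s2,p2):
    o1,d1=ray(s1,*p1);o2,d2=ray(s2,*p2)
    t=np.linalg.lstsq(np.c_[d1,-d2],o2-o1,rcond=None)[0]
    a,b=o1+d1*t[0],o2+d2*t[1]; return (a+b)/2,np.linalg.norm(a-b)
def pix(s,P):
    T=np.linalg.inv(np.array(s["pose"]));c=T[:3,:3]@P+T[:3,3]
    x,y=c[:2]/c[2];k=1+s["k1"]*(x*x+y*y);return s["fx"]*x*k+s["cx"],s["fy"]*y*k+s["cy"]
E
python3 - <<'E'
from h import *
S=pickle.load(open("scene0.pkl","rb"));T=pickle.load(open("top0.pkl","rb"))
np.set_printoptions(precision=4,suppress=True)
o=-.4
sc=lambda x,y:(290+x/4+o,180+y/4+o); tp=lambda x,y:(285+(x-400)/4+o,155+y/4+o)
pts=dict(post=((106,52),(487,148)),barL=((76,180),(518,254)),barR=((156,238),(626,270)),pilL=((186,74),(528,74)),pilR=((302,146),(671,92)))
zz=dict(post=.113,barL=.055,barR=.055,pilL=.066,pilR=.066)
for k,(a,b) in pts.items():
    print(k,*tri(S,sc(*a),T,tp(*b)),"S@z",atz(S,*sc(*a),zz[k]),"T@z",atz(T,*tp(*b),zz[k]))
for n,s in (("S",S),("T",T)):
    hsv=cv2.cvtColor(s["color"],cv2.COLOR_RGB2HSV)
    m=cv2.inRange(hsv,(105,90,40),(125,255,200))
    cnt,_=cv2.findContours(m,0,1)
    for c in sorted(cnt,key=cv2.contourArea)[-4:]:
        r=cv2.minAreaRect(c); print(n,r, atz(s,*r[0],.003))
    m=cv2.inRange(hsv,(0,180,80),(6,255,255))
    cnt,_=cv2.findContours(m,0,1)
    for c in sorted(cnt,key=cv2.contourArea)[-5:]:
        r=cv2.minAreaRect(c); print(n,"red",r,atz(s,*r[0],.055))
E
```

```text
post [0.5476 0.0341 0.1147] 0.0009791144273804365 S@z [0.5487 0.0356 0.113 ] T@z [0.5484 0.0338 0.113 ]
barL [0.4794 0.0081 0.0546] 0.0016522129710871104 S@z [0.4785 0.0084 0.055 ] T@z [0.48   0.0076 0.055 ]
barR [ 0.4688 -0.0732  0.0582] 0.004920759251985028 S@z [ 0.4691 -0.07    0.055 ] T@z [ 0.4712 -0.0751  0.055 ]
pilL [0.6187 0.0085 0.0574] 0.008215518690961985 S@z [0.6074 0.0055 0.066 ] T@z [0.6194 0.0057 0.066 ]
pilR [ 0.6099 -0.1031  0.0545] 0.008342238775253854 S@z [ 0.596  -0.1062  0.066 ] T@z [ 0.6098 -0.1051  0.066 ]
S ((419.0, 221.5), (13.0, 18.0), 90.0) [ 0.7335 -0.2203  0.003 ]
S ((221.80914306640625, 12.715770721435547), (43.41615676879883, 16.554824829101562), 14.931416511535645) [1.748 1.829 0.003]
S ((414.7705383300781, 283.6584167480469), (50.287506103515625, 38.319149017333984), 17.818889617919922) [ 0.5193 -0.3184  0.003 ]
S ((552.31201171875, 162.65078735351562), (127.75376892089844, 35.318607330322266), 19.160173416137695) [ 1.3133 -0.4763  0.003 ]
S red ((616.5, 331.5), (3.0, 5.0), 90.0) [ 0.6432 -0.7668  0.055 ]
S red ((435.0, 167.5), (5.0, 14.0), 90.0) [ 0.
[... 556 characters left out ...]
31, 211.7058868408203), (40.018375396728516, 39.775840759277344), 75.96376037597656) [ 0.5236 -0.3174  0.003 ]
T ((461.8816833496094, 36.76545715332031), (59.306461334228516, 77.15088653564453), 88.56790161132812) [ 1.1457 -0.4762  0.003 ]
T red ((356.0, 41.5), (3.0, 6.0), 90.0) [ 1.0807 -0.1069  0.055 ]
T red ((341.5, 22.0), (6.0, 1.0), 90.0) [ 1.1505 -0.0567  0.055 ]
T red ((67.90000915527344, 143.80001831054688), (5.813776969909668, 2.683281421661377), 63.43495178222656) [0.6829 0.787  0.055 ]
T red ((348.0, 19.5), (2.0, 5.0), 0.0) [ 1.1608 -0.0782  0.055 ]
T red ((361.94830322265625, 12.379303932189941), (3.545274257659912, 11.94888687133789), 66.80140686035156) [ 1.1894 -0.1244  0.055 ]
```

Emit:
play_rows --increments '[{"tx": -1,"ty": -0.8},{"tx": -1,"ty": -0.8},{"tx": -1,"ty": -0.8},{"tx": -1,"ty": -0.8},{"tx": -1,"ty": -0.8},{"tx": -1,"ty": -0.8},{"tx": -1,"ty": -0.8},{"tx": -1,"ty": -0.8},{"tx": -1,"ty": -0.8},{"tx": -1,"ty": -0.8},{"tx": -1,"ty": -0.8},{"tx": -1,"ty": -0.8},{"tx": -1,"ty": -0.8},{"tx": -1,"ty": -0.8},{"tx": -1,"ty": -0.8},{"tx": -1,"ty": -0.8},{"tx": -1,"ty": -0.8},{"tx": -1,"ty": -0.8},{"tx": -1,"ty": -0.8},{"tx": -0.6,"ty": -0.4}]'

```text
$.increments[0]: bad value
```

Emit:
play_rows --increments '[{"az": 1},{"az": 1},{"az": 1},{"az": 1},{"az": 1},{"az": 1},{"az": 1},{"az": 1},{"az": 1},{"az": 1},{"az": 1},{"az": 0.65},{}]'

```text
$.increments[0]: bad value
```

```bash
python3 - <<'E'
from h import *
from workcell import manip, snapshot
s=snapshot("wrist"); cv2.imwrite("pics/w1.png",s["color"][:,:,::-1]); pickle.dump(s,open("w1.pkl","wb"))
np.set_printoptions(precision=4,suppress=True)
st=manip.get_state(); print(st["t"],st["tcp_pos"],st["eef_rot"],s["pose"],s["fx"],s["k1"])
for P in ((.548,.034,.113),(.475,-.032,.055),(.609,-.048,.055)): print(pix(s,np.array(P)))
E
```

```text
0.15 [0.1725 0.5745 0.2384] [-179.9135   -0.0045  163.2796] [[ 0.2874  0.9073  0.3069  0.0935]
 [ 0.9578 -0.2718 -0.0933  0.5973]
 [-0.0013  0.3207 -0.9472  0.3724]
 [ 0.      0.      0.      1.    ]] 335.71110263891563 -0.06147550904592367
(np.float64(44.58981483007449), np.float64(518.9434426729049))
(np.float64(9.64831309300564), np.float64(456.2567218837975))
(np.float64(49.680668025246234), np.float64(505.57228753286097))
```

View pics/w1.png

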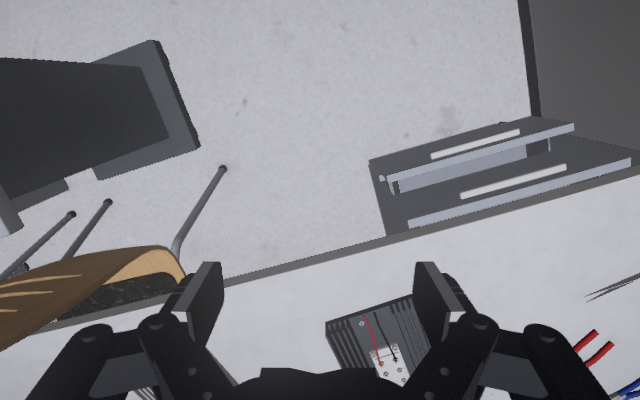

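The moves were refused because each row apparently needs all six keys, so the arm is still at its start. The wrist picture shows only the desk edge and a dark heat sink at (370,340). I'll resend with full rows.

Emit:
play_rows --increments '[{"tx": -1,"ty": -0.8,"tz": 0,"ax": 0,"ay": 0,"az": 0},{"tx": -1,"ty": -0.8,"tz": 0,"ax": 0,"ay": 0,"az": 0},{"tx": -1,"ty": -0.8,"tz": 0,"ax": 0,"ay": 0,"az": 0},{"tx": -1,"ty": -0.8,"tz": 0,"ax": 0,"ay": 0,"az": 0},{"tx": -1,"ty": -0.8,"tz": 0,"ax": 0,"ay": 0,"az": 0},{"tx": -1,"ty": -0.8,"tz": 0,"ax": 0,"ay": 0,"az": 0},{"tx": -1,"ty": -0.8,"tz": 0,"ax": 0,"ay": 0,"az": 0},{"tx": -1,"ty": -0.8,"tz": 0,"ax": 0,"ay": 0,"az": 0},{"tx": -1,"ty": -0.8,"tz": 0,"ax": 0,"ay": 0,"az": 0},{"tx": -1,"ty": -0.8,"tz": 0,"ax": 0,"ay": 0,"az": 0},{"tx": -1,"ty": -0.8,"tz": 0,"ax": 0,"ay": 0,"az": 0},{"tx": -1,"ty": -0.8,"tz": 0,"ax": 0,"ay": 0,"az": 0},{"tx": -1,"ty": -0.8,"tz": 0,"ax": 0,"ay": 0,"az": 0},{"tx": -1,"ty": -0.8,"tz": 0,"ax": 0,"ay": 0,"az": 0},{"tx": -1,"ty": -0.8,"tz": 0,"ax": 0,"ay": 0,"az": 0},{"tx": -1,"ty": -0.8,"tz": 0,"ax": 0,"ay": 0,"az": 0},{"tx": -1,"ty": -0.8,"tz": 0,"ax": 0,"ay": 0,"az": 0},{"tx": -1,"ty": -0.8,"tz": 0,"ax": 0,"ay": 0,"az": 0},{"tx": -1,"ty": -0.8,"tz": 0,"ax": 0,"ay": 0,"az": 0},{"tx": -1,"ty": -0.8,"tz": 0,"ax": 0,"ay": 0,"az": 0}]'

```text
t: 2.65
tcp_pos: [0.5368, 0.0468, 0.2389]
eef_rot: [-180.0, -0.0, 163.3]
wrist_force: [0.6, 1.2, 0.6]
opening: 1.002
grasp_force: 0.0
```

Emit:
play_rows --increments '[{"tx": 0,"ty": 0,"tz": 0,"ax": 0,"ay": 0,"az": 1},{"tx": 0,"ty": 0,"tz": 0,"ax": 0,"ay": 0,"az": 1},{"tx": 0,"ty": 0,"tz": 0,"ax": 0,"ay": 0,"az": 1},{"tx": 0,"ty": 0,"tz": 0,"ax": 0,"ay": 0,"az": 1},{"tx": 0,"ty": 0,"tz": 0,"ax": 0,"ay": 0,"az": 1},{"tx": 0,"ty": 0,"tz": 0,"ax": 0,"ay": 0,"az": 1},{"tx": 0,"ty": 0,"tz": 0,"ax": 0,"ay": 0,"az": 1},{"tx": 0,"ty": 0,"tz": 0,"ax": 0,"ay": 0,"az": 1},{"tx": 0,"ty": 0,"tz": 0,"ax": 0,"ay": 0,"az": 1},{"tx": 0,"ty": 0,"tz": 0,"ax": 0,"ay": 0,"az": 1},{"tx": 0,"ty": 0,"tz": 0,"ax": 0,"ay": 0,"az": 1},{"tx": 0,"ty": 0,"tz": 0,"ax": 0,"ay": 0,"az": 0.65},{"tx": 0,"ty": 0,"tz": 0,"ax": 0,"ay": 0,"az": 0}]'

```text
t: 4.28
tcp_pos: [0.5363, 0.0477, 0.2389]
eef_rot: [-180.0, 0.0, 83.2]
wrist_force: [-0.1, -0.1, -0.3]
opening: 1.0
grasp_force: 0.0
```

```bash
python3 - <<'E'
from h import *
from workcell import manip, snapshot
s=snapshot("wrist"); cv2.imwrite("pics/w2.png",s["color"][:,:,::-1]); pickle.dump(s,open("w2.pkl","wb"))
np.set_printoptions(precision=4,suppress=True)
st=manip.get_state(); print(st["t"],st["tcp_pos"],st["eef_rot"],st["joint_pos"])
for P in ((.548,.034,.113),(.475,-.032,.055),(.609,-.048,.055)): print(pix(s,np.array(P)))
E
```

```text
4.325 [0.5363 0.0477 0.239 ] [-179.972     0.0063   83.2752] [  1.4641  -4.2626  80.0761  -0.0023 104.2151   8.1883]
(np.float64(333.73652654848553), np.float64(203.18670755155148))
(np.float64(269.2162341550714), np.float64(250.3083942299404))
(np.float64(396.2479864357183), np.float64(250.34180043909885))
```

View pics/w2.png

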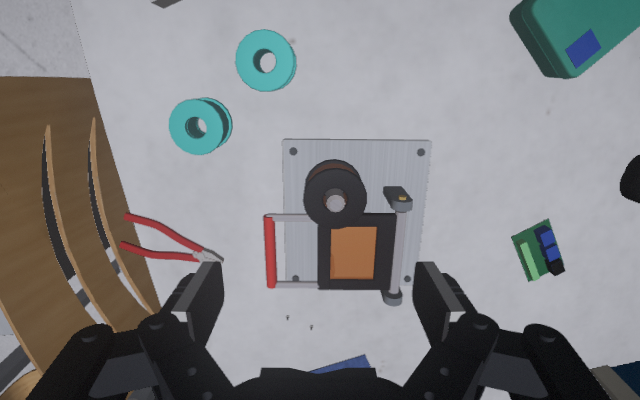

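The wrist view shows the post tip at (335.5,203) and the bar centre at (269.5,252), each within 2 px of my estimate. I'll centre over the coil and go down.

Emit:
play_rows --increments '[{"tx": -0.24,"ty": 0.29,"tz": 0,"ax": 0,"ay": 0,"az": 0},{"tx": -0.24,"ty": 0.28,"tz": 0,"ax": 0,"ay": 0,"az": 0},{"tx": 0,"ty": 0,"tz": 0.8,"ax": 0,"ay": 0,"az": 0},{"tx": 0,"ty": 0,"tz": 0.8,"ax": 0,"ay": 0,"az": 0},{"tx": 0,"ty": 0,"tz": 0.8,"ax": 0,"ay": 0,"az": 0},{"tx": 0,"ty": 0,"tz": 0.8,"ax": 0,"ay": 0,"az": 0},{"tx": 0,"ty": 0,"tz": 0.8,"ax": 0,"ay": 0,"az": 0},{"tx": 0,"ty": 0,"tz": 0.6,"ax": 0,"ay": 0,"az": 0},{"tx": 0,"ty": 0,"tz": 0.6,"ax": 0,"ay": 0,"az": 0},{"tx": 0,"ty": 0,"tz": 0.6,"ax": 0,"ay": 0,"az": 0},{"tx": 0,"ty": 0,"tz": 0.4,"ax": 0,"ay": 0,"az": 0},{"tx": 0,"ty": 0,"tz": 0.3,"ax": 0,"ay": 0,"az": 0},{"tx": 0,"ty": 0,"tz": 0,"ax": 0,"ay": 0,"az": 0}]'

```text
t: 5.95
tcp_pos: [0.5489, 0.0341, 0.0762]
eef_rot: [-180.0, 0.0, 83.2]
wrist_force: [0.1, 0.1, 0.9]
opening: 1.0
grasp_force: 0.0
```

Emit:
play_rows --hand 255 --increments '[{"tx": 0,"ty": 0,"tz": 0,"ax": 0,"ay": 0,"az": 0},{"tx": 0,"ty": 0,"tz": 0,"ax": 0,"ay": 0,"az": 0},{"tx": 0,"ty": 0,"tz": 0,"ax": 0,"ay": 0,"az": 0},{"tx": 0,"ty": 0,"tz": 0,"ax": 0,"ay": 0,"az": 0},{"tx": 0,"ty": 0,"tz": 0,"ax": 0,"ay": 0,"az": 0},{"tx": 0,"ty": 0,"tz": 0,"ax": 0,"ay": 0,"az": 0},{"tx": 0,"ty": 0,"tz": 0,"ax": 0,"ay": 0,"az": 0},{"tx": 0,"ty": 0,"tz": 0,"ax": 0,"ay": 0,"az": 0}]'

```text
t: 6.95
tcp_pos: [0.5495, 0.0342, 0.0783]
eef_rot: [179.9, -0.0, 83.2]
wrist_force: [-2.1, 0.4, 5.5]
opening: 0.626
grasp_force: 61.7
```

Emit:
play_rows --increments '[{"tx": 0,"ty": 0,"tz": -0.2,"ax": 0,"ay": 0,"az": 0},{"tx": 0,"ty": 0,"tz": -0.3,"ax": 0,"ay": 0,"az": 0},{"tx": 0,"ty": 0,"tz": -0.4,"ax": 0,"ay": 0,"az": 0},{"tx": 0,"ty": 0,"tz": -0.4,"ax": 0,"ay": 0,"az": 0},{"tx": 0,"ty": 0,"tz": -0.4,"ax": 0,"ay": 0,"az": 0},{"tx": 0,"ty": 0,"tz": -0.4,"ax": 0,"ay": 0,"az": 0},{"tx": 0,"ty": 0,"tz": -0.4,"ax": 0,"ay": 0,"az": 0},{"tx": 0,"ty": 0,"tz": -0.5,"ax": 0,"ay": 0,"az": 0},{"tx": 0,"ty": 0,"tz": -0.5,"ax": 0,"ay": 0,"az": 0},{"tx": 0,"ty": 0,"tz": -0.5,"ax": 0,"ay": 0,"az": 0},{"tx": 0,"ty": 0,"tz": -0.4,"ax": 0,"ay": 0,"az": 0},{"tx": 0,"ty": 0,"tz": -0.2,"ax": 0,"ay": 0,"az": 0},{"tx": 0,"ty": 0,"tz": 0,"ax": 0,"ay": 0,"az": 0}]'

```text
t: 8.57
tcp_pos: [0.5493, 0.0341, 0.1921]
eef_rot: [180.0, -0.0, 83.2]
wrist_force: [0.0, 0.4, -1.9]
opening: 0.626
grasp_force: 63.0
```

```bash
python3 - <<'E'
from h import *
from workcell import manip, snapshot
s=snapshot("wrist"); w=s["color"][:,:,::-1]
a=snapshot("scene")["color"][140:240,260:400,::-1]
a=cv2.resize(a,None,fx=2.9,fy=4,interpolation=2)
cv2.imwrite("pics/w3.png",np.hstack([w[:,130:510],a])); print(w.shape,a.shape)
E
```

```text
(400, 640, 3) (400, 406, 3)
```

View pics/w3.png

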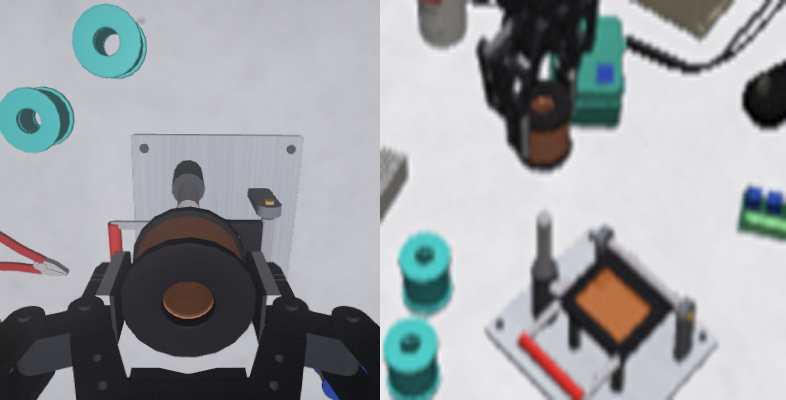

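The coil hangs upright in the fingers, the post (bare, at (187,185) in the crop) is clear, and the flap is still down. I'll carry it to the mat and lower it.

Emit:
play_rows --increments '[{"tx": -0.6,"ty": 0.04,"tz": 0,"ax": 0,"ay": 0,"az": 0},{"tx": -0.9,"ty": 0.04,"tz": 0,"ax": 0,"ay": 0,"az": 0},{"tx": -1,"ty": 0.04,"tz": 0,"ax": 0,"ay": 0,"az": 0},{"tx": -1,"ty": 0.04,"tz": 0,"ax": 0,"ay": 0,"az": 0},{"tx": -1,"ty": 0.04,"tz": 0,"ax": 0,"ay": 0,"az": 0},{"tx": -1,"ty": 0.04,"tz": 0,"ax": 0,"ay": 0,"az": 0},{"tx": -1,"ty": 0.04,"tz": 0,"ax": 0,"ay": 0,"az": 0},{"tx": -1,"ty": 0.04,"tz": 0,"ax": 0,"ay": 0,"az": 0},{"tx": -1,"ty": 0.04,"tz": 0,"ax": 0,"ay": 0,"az": 0},{"tx": -1,"ty": 0.04,"tz": 0,"ax": 0,"ay": 0,"az": 0},{"tx": -1,"ty": 0.04,"tz": 0,"ax": 0,"ay": 0,"az": 0},{"tx": -1,"ty": 0.04,"tz": 0,"ax": 0,"ay": 0,"az": 0},{"tx": -1,"ty": 0.04,"tz": 0,"ax": 0,"ay": 0,"az": 0},{"tx": -0.8,"ty": 0.04,"tz": 0,"ax": 0,"ay": 0,"az": 0},{"tx": -0.5,"ty": 0.0,"tz": 0,"ax": 0,"ay": 0,"az": 0},{"tx": -0.3,"ty": 0.0,"tz": 0,"ax": 0,"ay": 0,"az": 0},{"tx": 0,"ty": 0,"tz": 0,"ax": 0,"ay": 0,"az": 0}]'

```text
t: 10.8
tcp_pos: [0.5211, -0.3176, 0.1917]
eef_rot: [-180.0, -0.0, 83.2]
wrist_force: [0.6, 1.3, -1.4]
opening: 0.628
grasp_force: 63.0
```

Emit:
play_rows --increments '[{"tx": 0,"ty": 0,"tz": 0.4,"ax": 0,"ay": 0,"az": 0},{"tx": 0,"ty": 0,"tz": 0.7,"ax": 0,"ay": 0,"az": 0},{"tx": 0,"ty": 0,"tz": 0.8,"ax": 0,"ay": 0,"az": 0},{"tx": 0,"ty": 0,"tz": 0.8,"ax": 0,"ay": 0,"az": 0},{"tx": 0,"ty": 0,"tz": 0.8,"ax": 0,"ay": 0,"az": 0},{"tx": 0,"ty": 0,"tz": 0.8,"ax": 0,"ay": 0,"az": 0},{"tx": 0,"ty": 0,"tz": 0.7,"ax": 0,"ay": 0,"az": 0},{"tx": 0,"ty": 0,"tz": 0.5,"ax": 0,"ay": 0,"az": 0},{"tx": 0,"ty": 0,"tz": 0.4,"ax": 0,"ay": 0,"az": 0},{"tx": 0,"ty": 0,"tz": 0.2,"ax": 0,"ay": 0,"az": 0},{"tx": 0,"ty": 0,"tz": 0.2,"ax": 0,"ay": 0,"az": 0},{"tx": 0,"ty": 0,"tz": 0,"ax": 0,"ay": 0,"az": 0}]'

```text
t: 12.3
tcp_pos: [0.5212, -0.3176, 0.0342]
eef_rot: [-180.0, -0.0, 83.2]
wrist_force: [0.0, -0.7, -0.8]
opening: 0.619
grasp_force: 63.1
```

Emit:
play_rows --increments '[{"tx": 0,"ty": 0,"tz": 0.16,"ax": 0,"ay": 0,"az": 0},{"tx": 0,"ty": 0,"tz": 0.16,"ax": 0,"ay": 0,"az": 0},{"tx": 0,"ty": 0,"tz": 0.08,"ax": 0,"ay": 0,"az": 0},{"tx": 0,"ty": 0,"tz": 0,"ax": 0,"ay": 0,"az": 0}]'

```text
t: 12.8
tcp_pos: [0.521, -0.3174, 0.0239]
eef_rot: [-180.0, -0.0, 83.2]
wrist_force: [0.1, -0.7, -1.1]
opening: 0.625
grasp_force: 63.1
```

Emit:
play_rows --increments '[{"tx": 0,"ty": 0,"tz": 0.08,"ax": 0,"ay": 0,"az": 0},{"tx": 0,"ty": 0,"tz": 0.08,"ax": 0,"ay": 0,"az": 0},{"tx": 0,"ty": 0,"tz": 0,"ax": 0,"ay": 0,"az": 0}]'

```text
t: 13.18
tcp_pos: [0.5213, -0.3176, 0.0204]
eef_rot: [180.0, 0.0, 83.2]
wrist_force: [0.2, 0.0, -0.3]
opening: 0.621
grasp_force: 63.1
```

Emit:
play_rows --increments '[{"tx": 0,"ty": 0,"tz": 0.06,"ax": 0,"ay": 0,"az": 0},{"tx": 0,"ty": 0,"tz": 0,"ax": 0,"ay": 0,"az": 0}]'

```text
t: 13.42
tcp_pos: [0.5213, -0.3177, 0.0203]
eef_rot: [180.0, 0.0, 83.2]
wrist_force: [-2.2, 1.3, 6.9]
opening: 0.627
grasp_force: 63.5
```

Contact at 6.9 N. I'll release and back off upwards.

Emit:
play_rows --hand 0 --increments '[{"tx": 0,"ty": 0,"tz": 0,"ax": 0,"ay": 0,"az": 0},{"tx": 0,"ty": 0,"tz": 0,"ax": 0,"ay": 0,"az": 0},{"tx": 0,"ty": 0,"tz": 0,"ax": 0,"ay": 0,"az": 0},{"tx": 0,"ty": 0,"tz": 0,"ax": 0,"ay": 0,"az": 0},{"tx": 0,"ty": 0,"tz": 0,"ax": 0,"ay": 0,"az": 0},{"tx": 0,"ty": 0,"tz": 0,"ax": 0,"ay": 0,"az": 0},{"tx": 0,"ty": 0,"tz": -0.3,"ax": 0,"ay": 0,"az": 0},{"tx": 0,"ty": 0,"tz": -0.6,"ax": 0,"ay": 0,"az": 0},{"tx": 0,"ty": 0,"tz": -0.9,"ax": 0,"ay": 0,"az": 0},{"tx": 0,"ty": 0,"tz": -1,"ax": 0,"ay": 0,"az": 0},{"tx": 0,"ty": 0,"tz": -1,"ax": 0,"ay": 0,"az": 0},{"tx": 0,"ty": 0,"tz": -1,"ax": 0,"ay": 0,"az": 0},{"tx": 0,"ty": 0,"tz": -0.8,"ax": 0,"ay": 0,"az": 0},{"tx": 0,"ty": 0,"tz": 0,"ax": 0,"ay": 0,"az": 0}]'

```text
t: 15.18
tcp_pos: [0.522, -0.3181, 0.1618]
eef_rot: [179.8, 0.1, 83.2]
wrist_force: [-0.5, 0.6, -0.8]
opening: 1.0
grasp_force: 0.0
```

```bash
python3 - <<'E'
from h import *
from workcell import manip, snapshot
s=snapshot("wrist"); w=s["color"][:,:,::-1]
cv2.imwrite("pics/w4.png",w)
np.set_printoptions(precision=4,suppress=True)
st=manip.get_state(); print(st["t"],st["tcp_pos"],st["eef_rot"])
print(pix(s,np.array((.5215,-.318,.003))),pix(s,np.array((.5213,-.3177,.043))))
E
```

```text
15.225 [ 0.5215 -0.3178  0.1598] [179.9044   0.0477  83.1815]
(np.float64(316.23897158022675), np.float64(177.67885082439201)) (np.float64(315.92184626100254), np.float64(190.9837197834678))
```

View pics/w4.png

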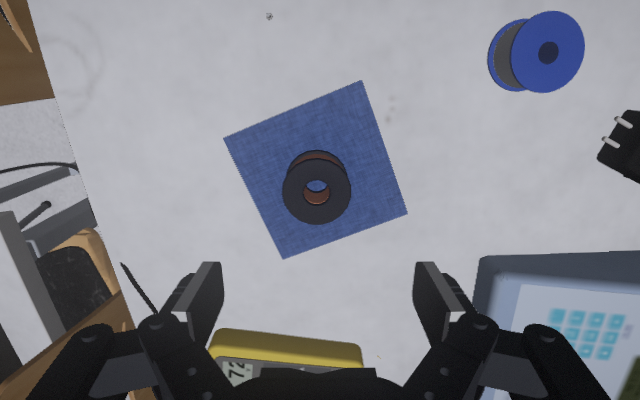

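The coil is standing upright on the mat with its top at (316,190), near the mat centre at (318,172). Next I'll go above the bar with the fingers partly closed, because fully open they would hit the frame.

Emit:
play_rows --hand 140 --increments '[{"tx": 0.6,"ty": -0.2,"tz": 0,"ax": 0,"ay": 0,"az": 0},{"tx": 1,"ty": -0.3,"tz": 0,"ax": 0,"ay": 0,"az": 0},{"tx": 1,"ty": -0.3,"tz": 0,"ax": 0,"ay": 0,"az": 0},{"tx": 1,"ty": -0.3,"tz": 0,"ax": 0,"ay": 0,"az": 0},{"tx": 1,"ty": -0.3,"tz": 0,"ax": 0,"ay": 0,"az": 0},{"tx": 1,"ty": -0.3,"tz": 0,"ax": 0,"ay": 0,"az": 0},{"tx": 1,"ty": -0.3,"tz": 0,"ax": 0,"ay": 0,"az": 0},{"tx": 1,"ty": -0.3,"tz": 0,"ax": 0,"ay": 0,"az": 0},{"tx": 1,"ty": -0.3,"tz": 0,"ax": 0,"ay": 0,"az": 0},{"tx": 1,"ty": -0.3,"tz": 0,"ax": 0,"ay": 0,"az": 0},{"tx": 1,"ty": -0.2,"tz": 0,"ax": 0,"ay": 0,"az": 0},{"tx": 0.5,"ty": -0.1,"tz": 0,"ax": 0,"ay": 0,"az": 0},{"tx": 0,"ty": 0,"tz": 0,"ax": 0,"ay": 0,"az": 0}]'

```text
t: 16.85
tcp_pos: [0.4743, -0.0318, 0.1581]
eef_rot: [-179.9, 0.0, 83.3]
wrist_force: [0.0, -0.3, -0.2]
opening: 0.45
grasp_force: 0.0
```

```bash
python3 - <<'E'
from h import *
from workcell import manip, snapshot
s=snapshot("wrist"); cv2.imwrite("pics/w5.png",s["color"][:,:,::-1])
np.set_printoptions(precision=4,suppress=True)
st=manip.get_state(); print(st["t"],st["tcp_pos"],st["eef_rot"],st["opening"])
print(pix(s,np.array((.475,-.033,.055))),pix(s,np.array((.609,-.049,.055))))
m=cv2.inRange(cv2.cvtColor(s["color"],cv2.COLOR_RGB2HSV),(0,150,80),(8,255,255))
cnt,_=cv2.findContours(m,0,1)
for c in sorted(cnt,key=cv2.contourArea)[-3:]:
    r=cv2.minAreaRect(c);print(r,atz(s,*r[0],.055))
E
```

```text
16.9 [ 0.4744 -0.0325  0.1582] [-179.9538    0.023    83.2266] 0.45329173176237136
(np.float64(318.8819685390222), np.float64(199.5671014133766)) (np.float64(495.99084494012413), np.float64(199.87571277265604))
((322.9000244140625, 148.79998779296875), (2.236067771911621, 3.5777084827423096), 63.43495178222656) [0.4823 0.0047 0.055 ]
((114.1617660522461, 198.3970489501953), (5.830951690673828, 2.572478771209717), 30.963754653930664) [ 0.3193 -0.0139  0.055 ]
((319.9999694824219, 201.49996948242188), (100.99998474121094, 9.999998092651367), 90.0) [ 0.4757 -0.0346  0.055 ]
```

View pics/w5.png

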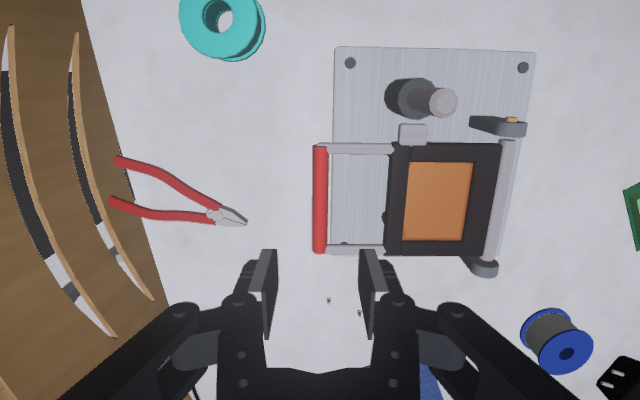

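The bar measures at (0.4757,-0.0346), pixel (320,201), right below the fingers, and the +x finger fits the gap. I'll go down and grip.

Emit:
play_rows --increments '[{"tx": -0.05,"ty": 0.06,"tz": 0.3,"ax": 0,"ay": 0,"az": 0},{"tx": 0,"ty": 0,"tz": 0.6,"ax": 0,"ay": 0,"az": 0},{"tx": 0,"ty": 0,"tz": 0.8,"ax": 0,"ay": 0,"az": 0},{"tx": 0,"ty": 0,"tz": 0.8,"ax": 0,"ay": 0,"az": 0},{"tx": 0,"ty": 0,"tz": 0.7,"ax": 0,"ay": 0,"az": 0},{"tx": 0,"ty": 0,"tz": 0.6,"ax": 0,"ay": 0,"az": 0},{"tx": 0,"ty": 0,"tz": 0.5,"ax": 0,"ay": 0,"az": 0},{"tx": 0,"ty": 0,"tz": 0.26,"ax": 0,"ay": 0,"az": 0},{"tx": 0,"ty": 0,"tz": 0,"ax": 0,"ay": 0,"az": 0}]'

```text
t: 18.02
tcp_pos: [0.4759, -0.0339, 0.0445]
eef_rot: [-180.0, 0.0, 83.2]
wrist_force: [-0.6, 0.2, 0.2]
opening: 0.451
grasp_force: 0.0
```

Emit:
play_rows --hand 255 --increments '[{"tx": 0,"ty": 0,"tz": 0,"ax": 0,"ay": 0,"az": 0},{"tx": 0,"ty": 0,"tz": 0,"ax": 0,"ay": 0,"az": 0},{"tx": 0,"ty": 0,"tz": 0,"ax": 0,"ay": 0,"az": 0},{"tx": 0,"ty": 0,"tz": 0,"ax": 0,"ay": 0,"az": 0},{"tx": 0,"ty": 0,"tz": 0,"ax": 0,"ay": 0,"az": 0},{"tx": 0,"ty": 0,"tz": 0,"ax": 0,"ay": 0,"az": 0}]'

```text
t: 18.77
tcp_pos: [0.4753, -0.0339, 0.0456]
eef_rot: [-179.9, 0.0, 83.2]
wrist_force: [-6.2, 0.3, 5.4]
opening: 0.113
grasp_force: 58.5
```

Gripped (opening is right for the 12 mm bar). Now I'll swing up along the arc (R = 135 mm), to 45° first.

Emit:
play_rows --increments '[{"tx": 0,"ty": 0.02,"tz": -0.47,"ax": 0,"ay": 0,"az": 0},{"tx": 0,"ty": 0.06,"tz": -0.47,"ax": 0,"ay": 0,"az": 0},{"tx": 0,"ty": 0.1,"tz": -0.46,"ax": 0,"ay": 0,"az": 0},{"tx": 0,"ty": 0.14,"tz": -0.45,"ax": 0,"ay": 0,"az": 0},{"tx": 0,"ty": 0.18,"tz": -0.44,"ax": 0,"ay": 0,"az": 0},{"tx": 0,"ty": 0.22,"tz": -0.42,"ax": 0,"ay": 0,"az": 0},{"tx": 0,"ty": 0.25,"tz": -0.4,"ax": 0,"ay": 0,"az": 0},{"tx": 0,"ty": 0.29,"tz": -0.37,"ax": 0,"ay": 0,"az": 0},{"tx": 0,"ty": 0.32,"tz": -0.35,"ax": 0,"ay": 0,"az": 0},{"tx": 0,"ty": 0,"tz": 0,"ax": 0,"ay": 0,"az": 0}]'

```text
t: 20.02
tcp_pos: [0.5142, -0.0387, 0.1448]
eef_rot: [-179.9, 0.0, 83.2]
wrist_force: [-16.6, 1.1, 14.7]
opening: 0.115
grasp_force: 59.2
```

```bash
python3 - <<'E'
from h import *
from workcell import manip, snapshot
s=snapshot("wrist"); w=s["color"][:,:,::-1]; pickle.dump(s,open("w6.pkl","wb"))
sc=snapshot("scene"); pickle.dump(sc,open("s6.pkl","wb"))
a=cv2.resize(sc["color"][150:270,280:400,::-1],None,fx=10/3,fy=10/3,interpolation=2)
cv2.imwrite("pics/w6.png",np.hstack([w[:,130:530],a]))
np.set_printoptions(precision=4,suppress=True)
st=manip.get_state(); print({k:st[k] for k in ("t","tcp_pos","eef_rot","wrist_force","torque","opening","grasp_force")})
E
```

```text
{'t': 20.125, 'tcp_pos': array([ 0.514 , -0.0387,  0.1446]), 'eef_rot': array([-179.9191,    0.0359,   83.1729]), 'wrist_force': array([-17.5559,   1.3598,  14.6723]), 'torque': array([ 0.1119,  2.8305, -0.0658]), 'opening': 0.11410728053702336, 'grasp_force': 59.17699992656708}
```

View pics/w6.png

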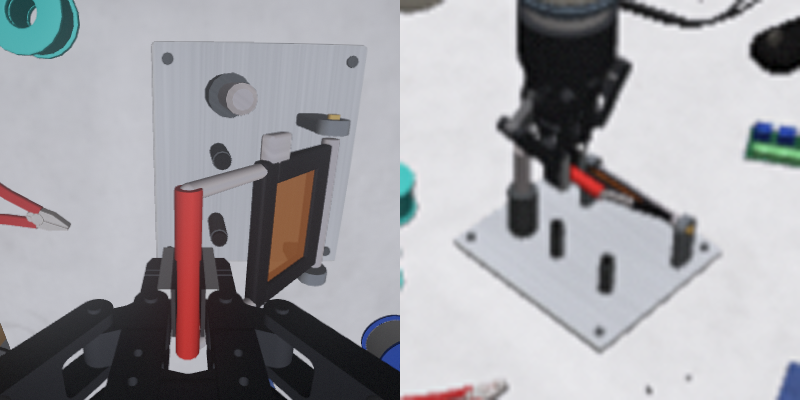

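The view confirms that the flap is up at about 45° and the fingers hold the bar without touching the frame. The ~17 N force is radial preload: the commanded x is about 1 mm too far and the bar slid a few mm down the pads. I'll trim the x and continue to 70°.

Emit:
play_rows --increments '[{"tx": 0,"ty": -0.05,"tz": 0.0,"ax": 0,"ay": 0,"az": 0},{"tx": 0,"ty": 0.34,"tz": -0.32,"ax": 0,"ay": 0,"az": 0},{"tx": 0,"ty": 0.37,"tz": -0.29,"ax": 0,"ay": 0,"az": 0},{"tx": 0,"ty": 0.4,"tz": -0.25,"ax": 0,"ay": 0,"az": 0},{"tx": 0,"ty": 0.42,"tz": -0.22,"ax": 0,"ay": 0,"az": 0},{"tx": 0,"ty": 0.43,"tz": -0.18,"ax": 0,"ay": 0,"az": 0},{"tx": 0,"ty": 0,"tz": 0,"ax": 0,"ay": 0,"az": 0}]'

```text
t: 21.0
tcp_pos: [0.5639, -0.0449, 0.1779]
eef_rot: [179.6, 0.1, 83.2]
wrist_force: [-8.2, -0.0, 15.4]
opening: 0.112
grasp_force: 61.8
```

Emit:
play_rows --increments '[{"tx": 0,"ty": 0.3,"tz": -0.09,"ax": 0,"ay": 0,"az": 0},{"tx": 0,"ty": 0.3,"tz": -0.08,"ax": 0,"ay": 0,"az": 0},{"tx": 0,"ty": 0.3,"tz": -0.06,"ax": 0,"ay": 0,"az": 0},{"tx": 0,"ty": 0.3,"tz": -0.05,"ax": 0,"ay": 0,"az": 0},{"tx": 0,"ty": 0.3,"tz": -0.03,"ax": 0,"ay": 0,"az": 0},{"tx": 0,"ty": 0.2,"tz": -0.02,"ax": 0,"ay": 0,"az": 0},{"tx": 0,"ty": 0.1,"tz": 0.0,"ax": 0,"ay": 0,"az": 0},{"tx": 0,"ty": 0,"tz": 0,"ax": 0,"ay": 0,"az": 0},{"tx": 0,"ty": 0,"tz": 0,"ax": 0,"ay": 0,"az": 0},{"tx": 0,"ty": 0,"tz": 0,"ax": 0,"ay": 0,"az": 0}]'

```text
t: 22.25
tcp_pos: [0.6086, -0.0505, 0.184]
eef_rot: [179.7, 0.1, 83.1]
wrist_force: [-2.3, -2.1, 7.4]
opening: 0.114
grasp_force: 63.9
```

```bash
python3 - <<'E'
from h import *
from workcell import manip, snapshot
np.set_printoptions(precision=4,suppress=True)
st=manip.get_state(); print({k:st[k] for k in ("t","tcp_pos","eef_rot","wrist_force","torque","opening","grasp_force","joint_vel")})
s=snapshot("wrist"); w=s["color"][:,:,::-1]; pickle.dump(s,open("w7.pkl","wb"))
sc=snapshot("scene"); pickle.dump(sc,open("s7.pkl","wb"))
tp=snapshot("top"); pickle.dump(tp,open("t7.pkl","wb"))
a=cv2.resize(sc["color"][140:260,290:410,::-1],(400,400),interpolation=2)
cv2.imwrite("pics/w7.png",np.hstack([w[:,130:530],a]))
for n,c in (("w",s),("s",sc),("t",tp)):
    for P in ((.609,-.050,.190),(.6095,-.0495,.055)): print(n,pix(c,np.array(P)))
E
```

```text
{'t': 22.25, 'tcp_pos': array([ 0.6086, -0.0505,  0.184 ]), 'eef_rot': array([179.6626,   0.0719,  83.1431]), 'wrist_force': array([-2.3367, -2.0645,  7.4127]), 'torque': array([-0.3177,  0.5747, -0.0525]), 'opening': 0.11384878625617618, 'grasp_force': 63.8941490650177, 'joint_vel': array([ 0.0075,  0.0711, -0.0725,  0.0479,  0.0221, -0.0035])}
w (np.float64(318.12077359740704), np.float64(277.4720544893288))
w (np.float64(317.5565406635285), np.float64(186.35524601755543))
s (np.float64(353.92487873631467), np.float64(172.61587961122973))
s (np.float64(351.3113260433448), np.float64(207.9970694396695))
t (np.float64(336.8816943950834), np.float64(165.59386450208902))
t (np.float64(334.1456896413393), np.float64(177.8648744444236))
```

View pics/w7.png

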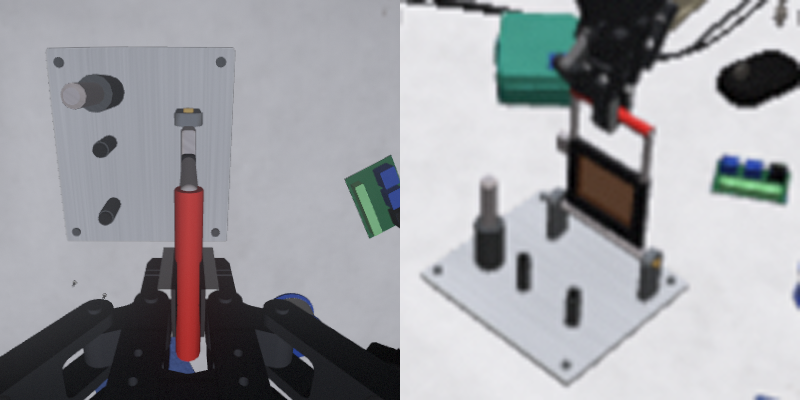

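The wrist view sees the flap edge-on. The bar, side tab and hinge pillar all line up at column 188 in the crop (318 in the full image), which matches my prediction for a vertical flap. The scene view also shows it upright with the fingers on the bar, so I'm handing in.

```bash
python3 -c "
from workcell import manip
print(manip.finish_job())"
```

```text
the job is handed in; nothing more can be done
None
```

The coil is standing flat near the centre of the blue mat, and I handed the job in at 22.4 s with the flap held straight up at its balance point, at rest in the closed fingers; the hand-in call gave no verdict back.

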